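# Seat the lid of a transport canister and pass its locking bar through both ears

## Robot

A 6-joint arm with a two-finger parallel gripper is mounted at the origin on a cart in front of the work surface, level with it; the furniture and walls round the work are solid. World frame = base frame: x ahead of the robot, y to its left, z up, the work surface at z = 0. Lengths are in m, angles in rad, forces in N, time in s.
With the tool pointing down it reaches from about 0.325 to 1 m from the base axis. Payload 5.1 kg.
Tool frame: the origin (TCP) lies on the centre line of the jaws, within the pads' length; the fingertips stand 22 mm ahead of it and the grasp point (between the pads) lies 3 mm ahead of it; x points along the fingers, y is the direction in which the jaws open and shut, and the axes are right-handed (so a half turn about x gives the same grasp; the last joint's range is limited). The gripper opens to 85 mm and grips with 20 to 120 N. Pads are 22 mm wide; open, the fingers measure 114 mm over their backs; the gripper's body (76 mm by 85 mm) begins 54 mm behind the grasp point. The pads swing forward as they close: fully open they stand 13 mm farther back than shut.
Start: joints at [-1.331, 0.124, 1.65, -0, 1.367, -0.083], TCP at [0.206, -0.616, 0.217] pointing down, gripper open.
Joint ranges: [-2.61, 2.61], [-1.02, 2.33], [0.03, 2.71], [-1.35, 4.49], [0.32, 2.68], [-2.91, 2.91]. Speed limits (rad/s): [2.57, 2.57, 3.14, 3.14, 3.14, 3.14].

## Interface

Orientations are given as [roll, pitch, yaw] about the fixed x, y, z axes, in that order (R = Rz(yaw) Ry(pitch) Rx(roll)).
In Python, from cell import * gives the robot as it stands.
- The arm moves only by the tool play_rows, never from a script. Its arguments are lists of equal length, an entry for each row: "translation": the shift along the tool's x, y, z in cm, a list of three; "rotation": the turn, a rotation vector about the tool's x, y, z in degrees, a list of three; "fingers": the closure, from -1 (fully open) to 1 (shut). In form: {"translation": [[tx, ty, tz], ...], "rotation": [[ax, ay, az], ...], "fingers": [fingers, ...]}. A call has 1 to 12 rows; each row is the pose to reach, as a shift and turn from the pose commanded when the call began, along the tool's axes at that moment; what a row does not reach only later rows make up. A row lasts 1/12 s, in which the tool goes at most 41.7 mm and 7.16 degrees, less where a joint would pass 70% of its speed; a pose out of reach is approached as far as the arm can. A call with a gripper value outside its range is refused whole. The fingers move at their own pace and stop on an object; "force" is the grip in N (left out, the last holds). Time passes only in rows, so rows that repeat a pose let the fingers close. It gives the time, the measured TCP pose, the force and the opening at its end, in the units of the state.
- get_obs(): the state, without advancing time (a new reading comes with each control period).
- snapshot(name): name is "side" or "top"; returns the picture (480x640x3 uint8, red, green, blue); there is no depth.
- camera_info(name): a dict with "fov_y" (degrees; the focal length in pixels is half the picture's height over the tangent of half this angle, whatever the lens; pixels are square), "cx", "cy" (the principal point, pixels), "k1" (the pictures are not rectified: a ray, as slopes to the right and down, at radius r is drawn at 1 + k1 r^2 times it, then the intrinsics apply), "R" (3x3) and "t" (3): a world point X has camera coordinates R X + t. Camera axes: x right, y down, z forward; pixel columns grow to the right and rows downward; lengths in m; the calibration is good to about 2 mm. A picture is of the moment at which its call begins. camera_info takes no time and is no camera call.
- sign_off(): hands the job in, once; it reports no verdict.
Trained networks look in the newest picture that a camera, given by its name, has taken for a name from the list of things; names that differ only in an ending like _2 or _b are one class to them, and where a whole thing is asked for, a point or a joint stands for the part that bears it (a point fixed in the world has none). Each returns a list of dicts, best first, with "p" (0 to 1); they miss things now and then, are a little off and sometimes report something else, mostly with a low value. They report only what shows in the picture. A call takes as long as a camera call. They do not tell look-alikes from the thing itself.
- look_for(camera, query): "location" ([column, row] in pixels, amid what is visible of it).
- trace(camera, query): "pixels" (480x640 bool, what is visible of it) and "location" ([column, row] in pixels, amid what is visible of it).
The state is a dict: "clock": time; "joint_pos": joint angles; "dq": joint speeds; "tau": joint torques, N m; "eef_pos": TCP position; "eef_rot": TCP orientation; "ft_force": force on the tool from outside, world axes, zero at the start; "ft_torque": the same for the moment, N m; "width": finger opening in m.
Only numpy, scipy, OpenCV 4.12 (cv2) and the standard library are available. Lean on these libraries where they do the work, as an engineer would, in place of code of your own. Each camera call takes 0.05 s, during which the arm holds its last target. There are 200 camera calls.

## Task

Close up the steel transport canister: its lid is standing proud on its rubber ring, so press it down until it is fully home, then pick up the locking bar by its red grip and pass it nose first, from either side, through the brass bushing of one ear, over the lid and through the bushing of the other ear, until the dark clip groove near its nose stands clear beyond the far ear. Finish still gripping the bar there, at rest, so that I can put the retaining clip on; leave the sample pots, the tray and the tube where they are.

Things in the scene. Friction and masses are not known exactly. Their poses are not given: they have to be found in the camera images.
- canister: Steel canister, 83 mm across its foot, rim 76 mm high, heavy, does not move. Origin: centre of its underside, z up. At +y and -y stands an ear (26 mm wide in x) that ends in a round eye (33 mm across, top 118.5 mm high) with a brass bushing; each eye fills 37 to 51 mm from the centre in y. Both bores lie on one line along the canister's y axis.
- bore_mid (a point): Midpoint between the two bushings on the line of their bores, 102 mm above the worktop, over the canister's centre; axes as the canister's (y along the bores). The bores are round, 16 mm in diameter, with a lead-in flare to 24 mm, 5 mm deep, at both faces of each eye; the eyes are 74 mm apart inside, 102 mm over their outer faces.
- lid (a joint): How far the lid stands proud of its seat, in m: 0 fully home, up to 0.018. It slides straight up and down; its rubber ring resists with about 9 N and holds it wherever it is left. Home, it stops on the steel rim.
- lid_top (a point): Centre of the top of the round boss (36 mm across, 10 mm high) on the middle of the steel lid (73 mm across); press here. With the lid home it is 92 mm above the worktop, 4 mm under a bar that runs through the middle of both bushings; with the lid proud it stands in the bar's way.
- bar: Locking bar, 170 mm long, about 80 g, lying on the worktop. Origin: mid-length, on its underside (6 mm below its axis); y along the bar, z up. Round steel shank, 12 mm in diameter, from the tapered nose (y = -0.085, 5 mm across at the tip) to y = +0.045, then a square red grip, 12 x 12 x 40 mm, too big for the bushings. The dark clip groove is 10 to 14 mm behind the tip.
- bar_nose (a point): Tip of the bar's nose, on the bar's axis.
- bar_shoulder (a point): Where the round shank meets the square red grip, on the bar's axis, 130 mm behind the tip.
- bar_grip (a point): Middle of the square red grip, on the bar's axis, 150 mm behind the tip: grip here.
- pot_yellow: White sample pot with a yellow cap, 29 mm across, 46 mm high, loose; origin at the centre of its underside. Not to be moved.
- pot_red: White sample pot with a red cap, 29 mm across, 46 mm high, loose; origin at the centre of its underside. Not to be moved.
- tray: White square weighing tray, 82 x 82 x 16 mm, loose, with the wire retaining clip in it; origin at the centre of its underside. Not to be moved.
- tube_orange: Clear 50 ml tube with an orange cap, standing on end, 34 mm across, 114 mm high, loose; origin at the centre of its underside. Not to be moved.
There are look-alikes about, which are no part of the job. What is shaped like the bar but green is not meant.

How it is judged:
On the way, in this order (a step that is already met when the one before it is completed fails the run):
1. the lid is pressed fully home (less than 2 mm proud) with the bar not yet in the canister's ears (value of joint lid below 0.002 m and distance between bar_nose and bore_mid above 0.09 m), for 0.2 s.
2. the bar's nose has come through the first bushing and is over the lid (x of bar_nose in the frame of bore_mid between -0.006 and 0.006 m and z of bar_nose in the frame of bore_mid between -0.007 and 0.007 m and y of bar_nose in the frame of bore_mid between -0.028 and 0.028 m and angle between the y axis of bar and the y axis of canister, either way round below 0.15 rad and distance between bar_shoulder and bore_mid above 0.1 m), for 0.05 s.
At the end, for the whole second after the job is handed in: Lid home (under 2 mm proud); bar through both bushings, on their line within 6 mm at both ends and 0.08 rad, nose at least 13 mm beyond the far ear's outer face, red shoulder outside the near ear; bar at rest and still gripped by the fingers (over 3 N) (value of joint lid below 0.002 m and x of bar_nose in the frame of bore_mid between -0.006 and 0.006 m and z of bar_nose in the frame of bore_mid between -0.006 and 0.006 m and x of bar_shoulder in the frame of bore_mid between -0.006 and 0.006 m and z of bar_shoulder in the frame of bore_mid between -0.006 and 0.006 m and ((y of bar_nose in the frame of bore_mid below -0.064 m and y of bar_shoulder in the frame of bore_mid above 0.049 m) or (y of bar_nose in the frame of bore_mid above 0.064 m and y of bar_shoulder in the frame of bore_mid below -0.049 m)) and angle between the y axis of bar and the y axis of canister, either way round below 0.08 rad and contact force between the fingers and bar above 3 N and linear speed of bar below 0.02 m/s); the arm keeps its last pose, push and grip.
It fails at once if the yellow-capped sample pot is shifted by more than 20 mm or tipped (distance of pot_yellow from where it was at the start of the episode above 0.02 m or angle between pot_yellow's own z axis and vertical above 0.4 rad).
It fails at once if the red-capped sample pot is shifted by more than 20 mm or tipped (distance of pot_red from where it was at the start of the episode above 0.02 m or angle between pot_red's own z axis and vertical above 0.4 rad).
It fails at once if the weighing tray with the clip is shifted by more than 20 mm or tipped (distance of tray from where it was at the start of the episode above 0.02 m or angle between tray's own z axis and vertical above 0.4 rad).
It fails at once if the orange-capped tube is shifted by more than 20 mm or tipped (distance of tube_orange from where it was at the start of the episode above 0.02 m or angle between tube_orange's own z axis and vertical above 0.4 rad).
It also fails if it takes over 58 s, if anything falls off the work surface, if the arm or the gripper's body presses on something with over 40 N, if the wrist force passes 120 N, or if a joint passes its speed limit or range.

## Working session

There is one attempt and no reset: what is moved stays moved. The work goes in short steps, Python scripts to look and compute and a tool call to move; the robot and the scene stay as the last step left them, time stands still between calls to the robot, and variables do not carry over. Pictures are saved under pics/ and viewed, about 8 in all and at most 12, crops included, and the job is handed in when it is done.

Besides the shell and the picture viewer there is one more tool, called as name(argument=value, ...) on one line, values as JSON. play_rows: Moves the arm, as the interface text tells. Its arguments: {"type":"object","properties":{"translation":{"type":"array","items":{"type":"array","items":{"type":"number"}}},"rotation":{"type":"array","items":{"type":"array","items":{"type":"number"}}},"fingers":{"type":"array","items":{"type":"number"}},"force":{"type":"number"}},"required":["translation","rotation","fingers"]}

```bash
mkdir -p pics; ls; python3 - <<'E'
from cell import *
import cv2,json
o=get_obs(); print({k:(v if not hasattr(v,'tolist') else v.tolist()) for k,v in o.items()})
ims=[]
for c in("side","top"):
    im=snapshot(c); cv2.imwrite(f"pics/{c}0.png",im[:,:,::-1]); i=camera_info(c); print(c,i)
    for q in("canister","lid_top","bar","bar_grip","bar_nose","pot_yellow","pot_red","tray","tube_orange"):
        print(c,q,[(round(d["p"],2),[round(float(x)) for x in d["location"]]) for d in look_for(c,q)][:4])
E
```

```text
pics
{'clock': 0.0, 'joint_pos': [-1.330593624011035, 0.12451739487042442, 1.651695117395768, -3.0431351446407463e-06, 1.367498134223222, -0.08257658828333533], 'dq': [0.0016689191696135524, -0.00019495600196017685, -0.0003826442237315476, 0.0002822853132057992, 0.0008078975622142494, 0.0008240266142162046], 'tau': [0.001299221949011553, -42.3609459400177, -36.545090675354004, 1.159973919584445e-05, 0.006936565769137815, 6.149251987608295e-06], 'eef_pos': [0.20601294975813447, -0.615802586007269, 0.215232618499714], 'eef_rot': [-1.6519663206204867, 1.5686783317991226, 1.8124062416039004], 'ft_force': [-0.34587082668837366, -0.4121148514479601, 0.9056769355872865], 'ft_torque': [0.09129221927816324, -0.019764052388864115, 0.023006650748683355], 'width': 0.0854473794621937}
side {'fov_y': 42.687550716855085, 'cx': 315.98101379941437, 'cy': 240.92853654414822, 'k1': -0.16854651845694937, 'R': array([[-0.30927598, -0.95096788,  0.00290785],
       [-0.80573503,  0.26041642, -0.53195333],
       [ 0.50511328, -0.16686334, -0.84676868]]), 't': array([0.53665905, 0.40927194, 0.94367354])}
s
[... 382 characters left out ...]
51.56596565308721, 'cx': 319.13790278134735, 'cy': 246.88595676280568, 'k1': -0.0042000030272528344, 'R': array([[-0.01391838, -0.99990191,  0.00156679],
       [-0.97759291,  0.01327865, -0.21008519],
       [ 0.21004378, -0.00445573, -0.97768183]]), 't': array([0.41746805, 0.57524736, 1.08129135])}
top canister [(0.88, [428, 266])]
top lid_top [(0.89, [432, 263])]
top bar [(0.76, [199, 288]), (0.64, [434, 264]), (0.6, [342, 287])]
top bar_grip [(0.71, [206, 288]), (0.63, [336, 289])]
top bar_nose [(0.75, [339, 292]), (0.64, [203, 286])]
top pot_yellow [(0.71, [398, 204])]
top pot_red [(0.67, [367, 208]), (0.33, [428, 265])]
top tray [(0.92, [335, 203])]
top tube_orange [(0.59, [283, 229])]
```

View pics/side0.png

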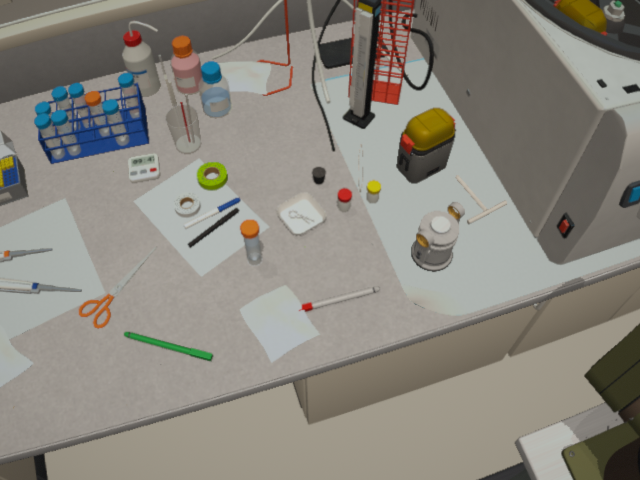

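View pics/top0.png

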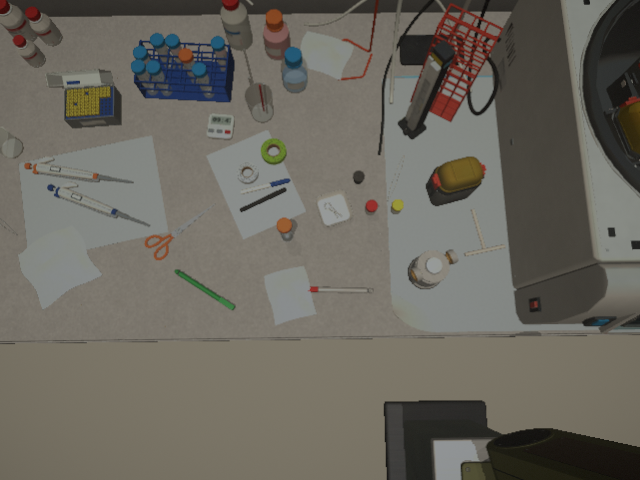

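The views agree. The bar candidates are the green rod at top (205,289), a look-alike; the white/steel rod with a red end at top (342,290) / side (340,299); the black and blue pens at top (263,192); and the white sticks at (485,250). By the description it is the red-gripped one, with the grip at top (316,289) and the nose at (372,290). I'll check that choice and the canister in close crops.

```bash
cat > h.py <<'E'
import numpy as np, cv2
from cell import *
from scipy.optimize import least_squares
def ray(c,px):
    i=camera_info(c); f=240/np.tan(np.radians(i["fov_y"])/2)
    d=(np.array(px,float)-[i["cx"],i["cy"]])/f; u=d.copy()
    for _ in range(20): u=d/(1+i["k1"]*(u@u))
    R=i["R"]; return -R.T@i["t"], R.T@np.r_[u,1]
def onz(c,px,z):
    o,d=ray(c,px); return o+d*(z-o[2])/d[2]
def proj(c,X):
    i=camera_info(c); f=240/np.tan(np.radians(i["fov_y"])/2)
    p=np.atleast_2d(X)@i["R"].T+i["t"]; u=p[:,:2]/p[:,2:]
    return u*(1+i["k1"]*(u**2).sum(1,keepdims=True))*f+[i["cx"],i["cy"]]
def tri(ps,pt):
    A=[];b=[]
    for c,p in(("side",ps),("top",pt)):
        o,d=ray(c,p); d=d/np.linalg.norm(d); M=np.eye(3)-np.outer(d,d); A.append(M); b.append(M@o)
    return np.linalg.lstsq(np.vstack(A),np.hstack(b),rcond=None)[0]
def crop(im,x0,y0,w,h,s):
    return cv2.resize(im[y0:y0+h,x0:x0+w],None,fx=s,fy=s,interpolation=cv2.INTER_CUBIC)
E
python3 - <<'E'
from h import *
s=cv2.imread("pics/side0.png");t=cv2.imread("pics/top0.png")
a=np.hstack([crop(s,395,190,80,80,5),crop(t,395,230,80,80,5)])
b=np.hstack([crop(s,290,275,100,50,4),crop(t,300,270,100,50,4)])
cv2.imwrite("pics/c1.png",np.vstack([a,b]))
for c,im in(("side",s),("top",t)):
    h=cv2.cvtColor(im,cv2.COLOR_BGR2HSV).astype(int)
    x0,y0,x1,y1=(290,275,390,325) if c=="side" else (300,270,400,310)
    m=((h[...,0]<8)|(h[...,0]>172))&(h[...,1]>130)&(h[...,2]>80)
    k=np.zeros_like(m);k[y0:y1,x0:x1]=1;ys,xs=np.nonzero(m&k)
    print(c,"red",xs.mean(),ys.mean(),len(xs),xs.min(),xs.max(), onz(c,(xs.mean(),ys.mean()),.007))
    for d in trace(c,"bar")[:3]:
        ys,xs=np.nonzero(d["pixels"]); 
        print(" trace",d["p"],d["location"],xs.min(),xs.max(),ys[xs==xs.min()].mean(),ys[xs==xs.max()].mean())
for p in (("side",(440,225)),("top",(432,263))): print(onz(*p,.1))
E
```

```text
side red 306.84057971014494 306.5652173913044 69 302 312 [0.49146542 0.42200799 0.007     ]
 trace 0.85 [176.4, 348.4] 124 213 333.5 355.5
 trace 0.82 [334.4, 300.1] 292 378 309.0 288.5
top red 313.7837837837838 289.02702702702703 37 310 317 [0.4906757  0.42336045 0.007     ]
 trace 0.86 [337.4, 288.1] 302 372 287.5 289.5
 trace 0.65 [201.5, 287.8] 175 235 270.5 306.0
[0.52850847 0.15758796 0.1       ]
[0.53280912 0.16149418 0.1       ]
```

View pics/c1.png

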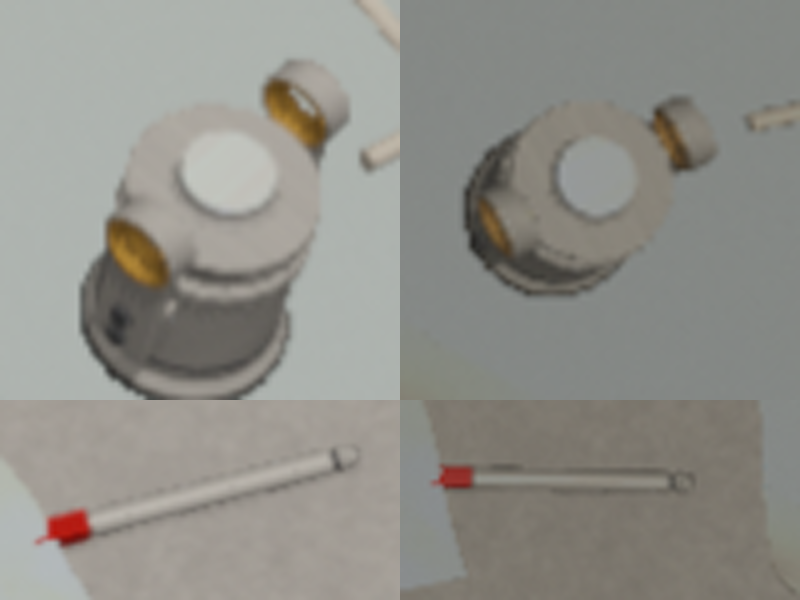

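```bash
python3 - <<'E'
from h import *
obs=[("side",(422.4,240.6),"n"),("top",(414,275),"n"),("side",(454,212),"f"),("top",(448.2,257),"f"),("side",(440.8,224.4),"b"),("top",(434.4,265.2),"b")]
def pts(p):
    x,y,a,pr=p; d=np.array([-np.sin(a),np.cos(a),0]); c=np.array([x,y,.102])
    return dict(n=c+d*.051,f=c-d*.037,b=np.array([x,y,.092+pr]))
f=lambda p:np.hstack([proj(c,pts(p)[k])[0]-q for c,q,k in obs])
for sel in (obs,):
    r=least_squares(f,[.53,.16,.3,.015]); print(r.x,np.degrees(r.x[2])); print(r.fun.reshape(-1,2).round(1))
for n,ps,pt in(("near",obs[0][1],obs[1][1]),("far",obs[2][1],obs[3][1]),("boss",obs[4][1],obs[5][1]),("nose",(379.8,288.7),(372.5,290.6)),("shoulder",(312,305.2),(318,289.4)),("tube",(250,228),(285,226))):
    print(n,tri(ps,pt).round(4))
print(onz("side",(379.8,288.7),.006),onz("top",(372.5,290.6),.006),onz("side",(312,305),.006),onz("top",(318,289.4),.006))
for q,px in(("pr",(372,206)),("py",(398,206))): print(q,onz("top",px,.046))
s=cv2.imread("pics/side0.png");t=cv2.imread("pics/top0.png")
cv2.imwrite("pics/c2.png",np.hstack([crop(s,235,280,90,85,4),crop(t,255,258,90,85,4)]))
E
```

```text
[0.52874061 0.15661525 0.45568557 0.00900098] 26.10885974160658
[[-0.   0.2]
 [ 0.3  0. ]
 [-0.6  0.5]
 [ 0.9  0.2]
 [-0.3  0.1]
 [ 0.  -0.5]]
near [0.506  0.203  0.1035]
far [0.544  0.1251 0.1058]
boss [0.5271 0.1574 0.1038]
nose [0.4844 0.2837 0.0086]
shoulder [0.4889 0.4132 0.0121]
tube [0.6181 0.4851 0.1132]
[0.48511033 0.2820344  0.006     ] [0.48515151 0.28443024 0.006     ] [0.49206297 0.41195496 0.006     ] [0.48977946 0.41339556 0.006     ]
pr [0.68157489 0.2827135  0.046     ]
py [0.6807514  0.22103014 0.046     ]
```

View pics/c2.png

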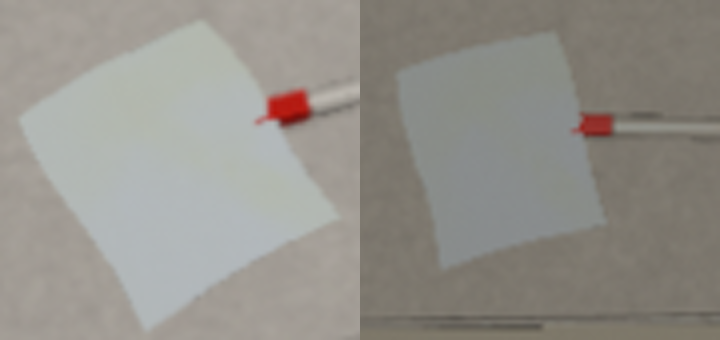

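The crop confirms the steel bar with the red grip. Its front ~15 mm of red is visible at top (314,289), and a paper wipe covers the rear. The nose is at (372,290) and the groove is visible just behind it. Next I plan the route around the centrifuge.

```bash
cat >> h.py <<'E'
from scipy.spatial.transform import Rotation as Ro
def go(xyz,phi,R0=None,p0=None):
    """tool down, jaw axis at phi (deg) -> shift cm, rotvec deg, rows"""
    o=get_obs()
    R0=Ro.from_euler("xyz",o["eef_rot"]).as_matrix() if R0 is None else R0
    p0=np.array(o["eef_pos"]) if p0 is None else p0
    c,s=np.cos(np.radians(phi)),np.sin(np.radians(phi))
    T=np.array([[0,c,s],[0,s,-c],[-1,0,0]])
    t=R0.T@(np.array(xyz)-p0)*100; rv=Ro.from_matrix(R0.T@T).as_rotvec(degrees=True)
    print("t",t.round(2),"rot",rv.round(1),"rows",np.ceil(max(np.linalg.norm(t)/4.17,np.linalg.norm(rv)/7.16)))
    return T,np.array(xyz)
E
python3 - <<'E'
from h import *
o=get_obs(); R=Ro.from_euler("xyz",o["eef_rot"]).as_matrix(); print(R.round(3)); print("phi",np.degrees(np.arctan2(R[1,1],R[0,1])))
for px in((514,290),(515,325),(560,330),(100,340),(515,200)): print(px,onz("top",px,0).round(3),onz("top",px,.2).round(3))
print(onz("side",(540,232),0),onz("side",(570,258),.0))
phi=np.degrees(np.arctan2(R[1,1],R[0,1]))
T,p=go((.25,-.30,.25),phi); T,p=go((.36,.06,.25),26,T,p); go((.5287,.1566,.22),26,T,p)
E
```

```text
[[-0.     0.317 -0.948]
 [ 0.    -0.948 -0.317]
 [-1.    -0.    -0.   ]]
phi -71.5059925802725
(514, 290) [ 0.483 -0.054  0.   ] [0.459 0.026 0.2  ]
(515, 325) [ 0.4   -0.048  0.   ] [0.39  0.031 0.2  ]
(560, 330) [ 0.387 -0.153  0.   ] [ 0.379 -0.056  0.2  ]
(100, 340) [0.379 0.923 0.   ] [0.373 0.837 0.2  ]
(515, 200) [ 0.706 -0.078  0.   ] [0.644 0.006 0.2  ]
[ 0.50572665 -0.07615487  0.        ] [ 0.43190175 -0.10540065  0.        ]
t [ -3.35 -28.62 -14.2 ] rot [-0. -0.  0.] rows 8.0
t [  0.   -30.65 -21.85] rot [-97.5  -0.   -0. ] rows 14.0
t [ 3.   19.4  -1.29] rot [0. 0. 0.] rows 5.0
```

```bash
python3 - <<'E'
from h import *
T,p=go((.225,-.32,.25),-71.5); T,p=go((.325,-.09,.25),-15,T,p);T,p=go((.33,.12,.25),26,T,p); go((.528,.157,.2),26,T,p)
E
```

```text
t [ -3.35 -27.51 -11.19] rot [-0. -0.  0.] rows 8.0
t [  0.   -18.64 -16.78] rot [-56.5   0.    0. ] rows 8.0
t [  0.    -4.95 -20.41] rot [-41.   0.   0.] rows 6.0
t [ 5.   19.42  5.35] rot [0. 0. 0.] rows 5.0
```

play_rows(translation=[[-1,-10,-4],[-2,-20,-8],[-3.5,-27.4,-11.2],[-3.5,-27.4,-11.2],[-3.5,-27.4,-11.2],[-3.5,-27.4,-11.2],[-3.5,-27.4,-11.2],[-3.5,-27.4,-11.2]], rotation=[[0,0,0],[0,0,0],[0,0,0],[0,0,0],[0,0,0],[0,0,0],[0,0,0],[0,0,0]], fingers=[1,1,1,1,1,1,1,1], force=40)

```text
clock: 1.77
eef_pos: [0.2259, -0.3173, 0.2528]
eef_rot: [2.123, 1.568, -0.693]
ft_force: [0.2, -1.5, -0.4]
width: 0.0003
```

play_rows(translation=[[0,-18.6,-16.8],[0,-18.6,-16.8],[0,-18.6,-16.8],[0,-18.6,-16.8],[0,-18.6,-16.8],[0,-18.6,-16.8],[0,-18.6,-16.8],[0,-18.6,-16.8],[0,-18.6,-16.8]], rotation=[[-56.5,0,0],[-56.5,0,0],[-56.5,0,0],[-56.5,0,0],[-56.5,0,0],[-56.5,0,0],[-56.5,0,0],[-56.5,0,0],[-56.5,0,0]], fingers=[1,1,1,1,1,1,1,1,1])

```text
clock: 2.52
eef_pos: [0.3262, -0.0903, 0.2517]
eef_rot: [1.137, 1.57, -0.69]
ft_force: [-0.3, -0.2, -0.1]
width: -0.0002
```

play_rows(translation=[[0,-5,-20.4],[0,-5,-20.4],[0,-5,-20.4],[0,-5,-20.4],[0,-5,-20.4],[0,-5,-20.4],[0,-5,-20.4],[0,-5,-20.4]], rotation=[[-41,0,0],[-41,0,0],[-41,0,0],[-41,0,0],[-41,0,0],[-41,0,0],[-41,0,0],[-41,0,0]], fingers=[1,1,1,1,1,1,1,1])

```text
clock: 3.18
eef_pos: [0.3305, 0.1183, 0.2515]
eef_rot: [-0.729, 1.57, -1.85]
ft_force: [0.4, -0.4, 0.6]
width: -0.0003
```

play_rows(translation=[[5,19.4,5.4],[5,19.4,5.4],[5,19.4,5.4],[5,19.4,5.4],[5,19.4,5.4],[5,19.4,5.4],[5,19.4,5.4],[5,19.4,5.4]], rotation=[[0,0,0],[0,0,0],[0,0,0],[0,0,0],[0,0,0],[0,0,0],[0,0,0],[0,0,0]], fingers=[1,1,1,1,1,1,1,1])

```text
clock: 3.85
eef_pos: [0.5287, 0.1527, 0.2012]
eef_rot: [-1.712, 1.569, -2.835]
ft_force: [-0.4, -0.0, 0.8]
width: -0.0001
```

```bash
python3 - <<'E'
from h import *
o=get_obs();print(np.round(o["eef_pos"],4),o["ft_force"],np.round(o["joint_pos"],2))
tip=np.array(o["eef_pos"])+[0,0,-.022]
s=snapshot("side")[:,:,::-1].copy();t=snapshot("top")[:,:,::-1].copy()
print(proj("side",tip),proj("top",tip))
cv2.imwrite("pics/c3.png",np.hstack([crop(s,380,160,100,130,4),crop(t,370,190,100,130,4)]))
go((.5287,.1566,.13),26.1)
E
```

```text
[0.5287 0.1527 0.2012] [-0.35577788 -0.00353194  0.83533955] [ 0.18 -0.09  1.89 -0.    1.34 -0.26]
[[450.52994589 198.36794098]] [[445.08370664 258.01533454]]
t [ 7.29  0.15 -0.26] rot [-0.3  0.  -0.1] rows 2.0
```

View pics/c3.png

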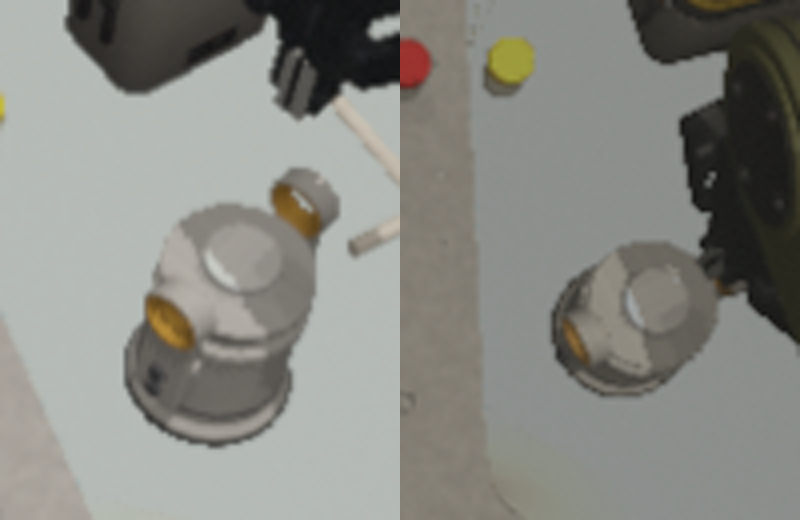

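```bash
python3 - <<'E'
from h import *
print(tri((455,189),(448.8,257)), proj("side",[[.5287,.1527,.2]]),proj("top",[[.5287,.1527,.2]]))
E
```

```text
[0.52448564 0.1532966  0.21124805] [[452.79919977 191.02715172]] [[447.65426184 256.0630852 ]]
```

play_rows(translation=[[3,0.2,-0.2],[6,0.2,-0.3],[6.8,0.2,-0.3],[6.8,0.2,-0.3],[6.8,0.2,-0.3]], rotation=[[0,0,0],[0,0,0],[0,0,0],[0,0,0],[0,0,0]], fingers=[1,1,1,1,1])

```text
clock: 4.37
eef_pos: [0.5288, 0.1585, 0.135]
eef_rot: [1.288, 1.569, 0.17]
ft_force: [0.8, 0.6, 0.8]
width: -0.0
```

play_rows(translation=[[0.6,0,0],[1.2,0,0],[1.2,0,0]], rotation=[[0,0,0],[0,0,0],[0,0,0]], fingers=[1,1,1])

```text
clock: 4.62
eef_pos: [0.5288, 0.1587, 0.1216]
eef_rot: [1.155, 1.571, 0.038]
ft_force: [-0.6, -0.8, -0.7]
width: 0.0001
```

play_rows(translation=[[0.4,0,0],[0.8,0,0],[0.8,0,0]], rotation=[[0,0,0],[0,0,0],[0,0,0]], fingers=[1,1,1])

```text
clock: 4.87
eef_pos: [0.5283, 0.1586, 0.1126]
eef_rot: [-1.854, 1.569, -2.971]
ft_force: [-1.5, 1.0, 0.2]
width: 0.0003
```

```bash
python3 - <<'E'
from h import *
o=get_obs();print(np.round(o["eef_pos"],4),np.round(o["ft_force"],1))
s=snapshot("side")[:,:,::-1].copy();t=snapshot("top")[:,:,::-1].copy()
cv2.imwrite("pics/c4.png",np.hstack([crop(s,390,170,90,110,4),crop(t,380,200,90,110,4)]))
E
```

```text
[0.5283 0.1586 0.1126] [-1.5  1.   0.2]
```

View pics/c4.png

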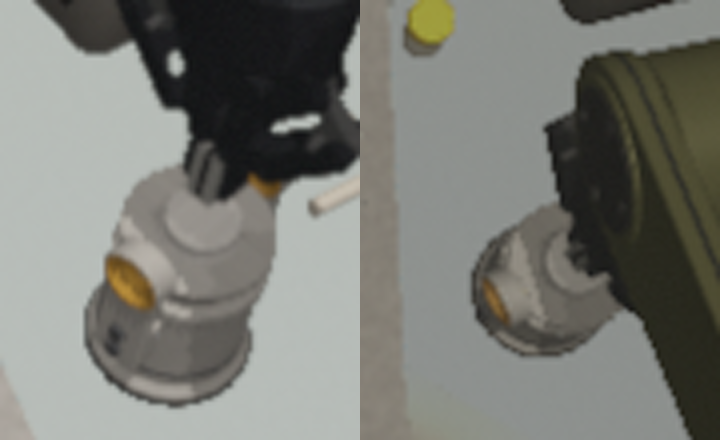

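play_rows(translation=[[0.4,0,0],[0.8,0,0],[0.8,0,0]], rotation=[[0,0,0],[0,0,0],[0,0,0]], fingers=[1,1,1])

```text
clock: 5.22
eef_pos: [0.5282, 0.1585, 0.1044]
eef_rot: [-1.802, 1.569, -2.919]
ft_force: [-1.0, -0.7, -0.1]
width: 0.0004
```

```bash
python3 - <<'E'
from h import *
o=get_obs();print(np.round(o["eef_pos"],4),np.round(o["ft_force"],1))
s=snapshot("side");cv2.imwrite("pics/s5.png",s[:,:,::-1]);
E
```

```text
[0.5282 0.1585 0.1044] [-1.  -0.7 -0.1]
```

play_rows(translation=[[0.4,0,0],[0.8,0,0],[0.8,0,0]], rotation=[[0,0,0],[0,0,0],[0,0,0]], fingers=[1,1,1])

```text
clock: 5.52
eef_pos: [0.5282, 0.1586, 0.0964]
eef_rot: [-1.843, 1.569, -2.96]
ft_force: [0.1, -0.4, -0.8]
width: 0.0002
```

```bash
python3 - <<'E'
from h import *
a=cv2.imread("pics/s5.png")
s=snapshot("side")[:,:,::-1].copy();cv2.imwrite("pics/s6.png",s)
print([(d["p"],d["location"]) for d in look_for("side","lid_top")])
cv2.imwrite("pics/c5.png",np.hstack([crop(a,400,180,70,90,5),crop(s,400,180,70,90,5)]))
E
```

```text
[(0.87, [438.6, 229.4])]
```

View pics/c5.png

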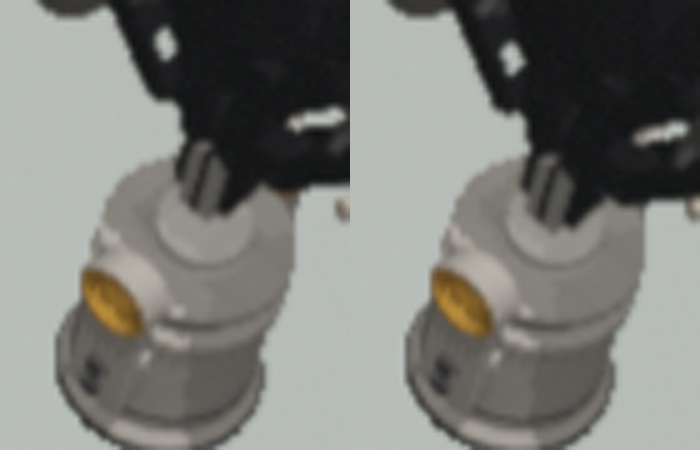

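play_rows(translation=[[0.3,0,0],[0.6,0,0],[0.6,0,0]], rotation=[[0,0,0],[0,0,0],[0,0,0]], fingers=[1,1,1])

```text
clock: 5.87
eef_pos: [0.5284, 0.1586, 0.0908]
eef_rot: [-1.836, 1.57, -2.953]
ft_force: [-0.1, 0.3, -0.5]
width: -0.0001
```

play_rows(translation=[[0.3,0,0],[0.6,0,0],[0.6,0,0]], rotation=[[0,0,0],[0,0,0],[0,0,0]], fingers=[1,1,1])

```text
clock: 6.12
eef_pos: [0.5291, 0.1588, 0.0859]
eef_rot: [1.342, 1.57, 0.225]
ft_force: [-1.5, 0.6, 2.4]
width: -0.0002
```

play_rows(translation=[[0.2,0,0],[0.4,0,0],[0.4,0,0]], rotation=[[0,0,0],[0,0,0],[0,0,0]], fingers=[1,1,1])

```text
clock: 6.37
eef_pos: [0.5291, 0.1587, 0.0823]
eef_rot: [1.201, 1.57, 0.084]
ft_force: [-1.4, 0.0, 5.1]
width: 0.0002
```

play_rows(translation=[[0.2,0,0],[0.4,0,0],[0.4,0,0]], rotation=[[0,0,0],[0,0,0],[0,0,0]], fingers=[1,1,1])

```text
clock: 6.62
eef_pos: [0.5292, 0.1588, 0.0784]
eef_rot: [1.227, 1.57, 0.11]
ft_force: [-2.1, -1.2, 4.9]
width: -0.0
```

```bash
python3 - <<'E'
from h import *
a=cv2.imread("pics/s6.png")
s=snapshot("side")[:,:,::-1].copy();cv2.imwrite("pics/s7.png",s)
t=snapshot("top")[:,:,::-1].copy()
print([(d["p"],d["location"]) for d in look_for("side","lid_top")])
cv2.imwrite("pics/c6.png",np.hstack([crop(a,400,180,70,90,5),crop(s,400,180,70,90,5)]))
E
```

```text
[(0.56, [440.4, 234.8])]
```

View pics/c6.png

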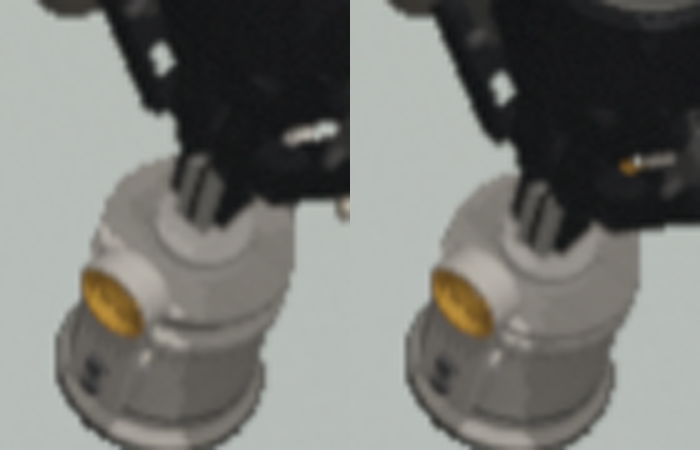

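play_rows(translation=[[0.2,0,0],[0.4,0,0],[0.4,0,0]], rotation=[[0,0,0],[0,0,0],[0,0,0]], fingers=[1,1,1])

```text
clock: 7.02
eef_pos: [0.5293, 0.1588, 0.0771]
eef_rot: [-1.489, 1.57, -2.606]
ft_force: [-9.3, -1.9, 19.6]
width: -0.0001
```

play_rows(translation=[[0.2,0,0],[0.4,0,0],[0.4,0,0]], rotation=[[0,0,0],[0,0,0],[0,0,0]], fingers=[1,1,1])

```text
clock: 7.27
eef_pos: [0.5295, 0.1589, 0.0769]
eef_rot: [-1.616, 1.569, -2.733]
ft_force: [-21.1, -4.2, 39.9]
width: 0.0001
```

```bash
python3 - <<'E'
from h import *
o=get_obs();print(np.round(o["eef_pos"],4),np.round(o["ft_force"],1),np.round(o["ft_torque"],2),np.round(o["joint_pos"],3))
s=snapshot("side")[:,:,::-1].copy();cv2.imwrite("pics/s8.png",s)
t=snapshot("top")[:,:,::-1].copy();cv2.imwrite("pics/t8.png",t)
for c in("side","top"): print([(d["p"],d["location"]) for d in look_for(c,"lid_top")])
a=cv2.imread("pics/s7.png")
for z in(.085,.092,.1): print(z,proj("side",[.529,.158,z]),proj("top",[.529,.158,z]))
for z in (.08,.09,.1): # lid edge nearest (lower rim) +/-36.5
    print(z,proj("side",[.529-.0365*.86,.158+.0365*.5*.0,z]))
cv2.imwrite("pics/c7.png",np.hstack([crop(a,405,190,65,85,6),crop(s,405,190,65,85,6)]))
E
```

```text
[0.5295 0.1589 0.0769] [-21.1  -4.2  39.9] [-0.83  3.58 -0.01] [ 0.195  0.042  1.985 -0.     1.117 -0.259]
[(0.67, [439.7, 234.6])]
[(0.9, [424.4, 270.9]), (0.29, [336.2, 288.4])]
0.085 [[438.27298329 229.39702699]] [[432.16530499 265.85791076]]
0.092 [[438.92709092 227.28405505]] [[432.87207197 265.31269194]]
0.1 [[439.68242032 224.84195284]] [[433.69062602 264.68123399]]
0.08 [[444.84338852 244.75978203]]
0.09 [[445.84367193 241.82125289]]
0.1 [[446.85816299 238.83751707]]
```

View pics/c7.png

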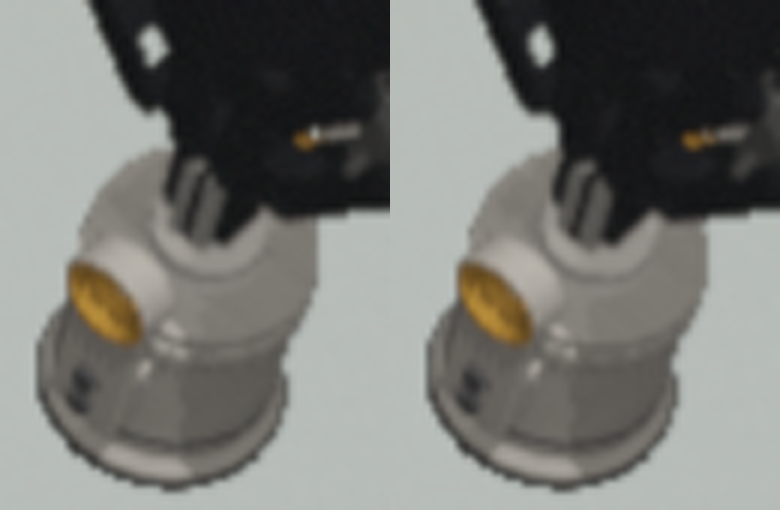

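The lid seam has closed: the hard stop came at TCP z = 0.077 with 40 N on the boss, and the contact is central. The shut tips stand about 15 mm higher than the data says (cameras and contact agree), so I'll approach the bar with contact sensing.

play_rows(translation=[[-4,0,0],[-8,0,0],[-12,0,0],[-12,0,0],[-12,0,0]], rotation=[[0,0,0],[0,0,0],[0,0,0],[0,0,0],[0,0,0]], fingers=[1,1,1,1,1])

```text
clock: 7.88
eef_pos: [0.5309, 0.1591, 0.1933]
eef_rot: [1.315, 1.563, 0.198]
ft_force: [-0.4, 0.1, -0.8]
width: 0.0001
```

```bash
python3 - <<'E'
from h import *
o=get_obs();print(np.round(o["eef_pos"],4),np.round(o["ft_force"],1))
T,p=go((.491,.425,.18),-2.4); go((.491,.425,.08),-2.4,T,p)
s=snapshot("side")[:,:,::-1].copy();cv2.imwrite("pics/s9.png",s)
print([(d["p"],d["location"]) for d in look_for("side","lid_top")], proj("side",[.5287,.1566,.092]),proj("side",[.5287,.1566,.102]))
E
```

```text
[0.5309 0.1591 0.1933] [-0.4  0.1 -0.8]
t [  1.34   8.05 -25.65] rot [28.4  0.  -0.4] rows 7.0
t [10.  0.  0.] rot [0. 0. 0.] rows 3.0
[(0.97, [439.8, 231.1]), (0.59, [435.6, 240.1])] [[439.69194253 227.21856317]] [[440.64292724 224.16135596]]
```

play_rows(translation=[[1.3,8,-25.7],[1.3,8,-25.7],[1.3,8,-25.7],[1.3,8,-25.7],[1.3,8,-25.7],[1.3,8,-25.7],[1.3,8,-25.7],[1.3,8,-25.7],[1.3,8,-25.7]], rotation=[[28.4,0,0],[28.4,0,0],[28.4,0,0],[28.4,0,0],[28.4,0,0],[28.4,0,0],[28.4,0,0],[28.4,0,0],[28.4,0,0]], fingers=[0.2,0.2,0.2,0.2,0.2,0.2,0.2,0.2,0.2])

```text
clock: 8.73
eef_pos: [0.4862, 0.4253, 0.1729]
eef_rot: [-0.847, 1.565, -2.457]
ft_force: [0.8, -0.9, -0.8]
width: 0.0341
```

play_rows(translation=[[4,0,0],[8,0,0],[12,0,0],[12,0,0],[12,0,0]], rotation=[[0,0,0],[0,0,0],[0,0,0],[0,0,0],[0,0,0]], fingers=[0.2,0.2,0.2,0.2,0.2])

```text
clock: 9.15
eef_pos: [0.4859, 0.4217, 0.0525]
eef_rot: [-0.874, 1.562, -2.488]
ft_force: [-0.1, 0.5, 1.7]
width: 0.034
```

```bash
python3 - <<'E'
from h import *
o=get_obs();p=np.array(o["eef_pos"]);print(np.round(p,4),np.round(o["ft_force"],1),o["width"])
go((.491,.425,p[2]),-2.4)
s=snapshot("side")[:,:,::-1].copy();cv2.imwrite("pics/s10.png",s)
t=snapshot("top")[:,:,::-1].copy();cv2.imwrite("pics/t10.png",t)
s0=cv2.imread("pics/side0.png")
a=np.hstack([crop(s,275,255,100,75,4),crop(t,285,245,100,75,4)])
b=np.hstack([crop(s0,400,195,80,60,5),crop(s,400,195,80,60,5)])
cv2.imwrite("pics/c8.png",np.vstack([a,b]))
print(proj("side",p),proj("top",p))
E
```

```text
[0.4859 0.4217 0.0525] [-0.1  0.5  1.7] 0.03396745808592215
t [-0.01  0.5  -0.35] rot [-0.1  0.3  0.4] rows 1.0
[[307.69888701 297.82673083]] [[314.34530432 288.57562166]]
```

View pics/c8.png

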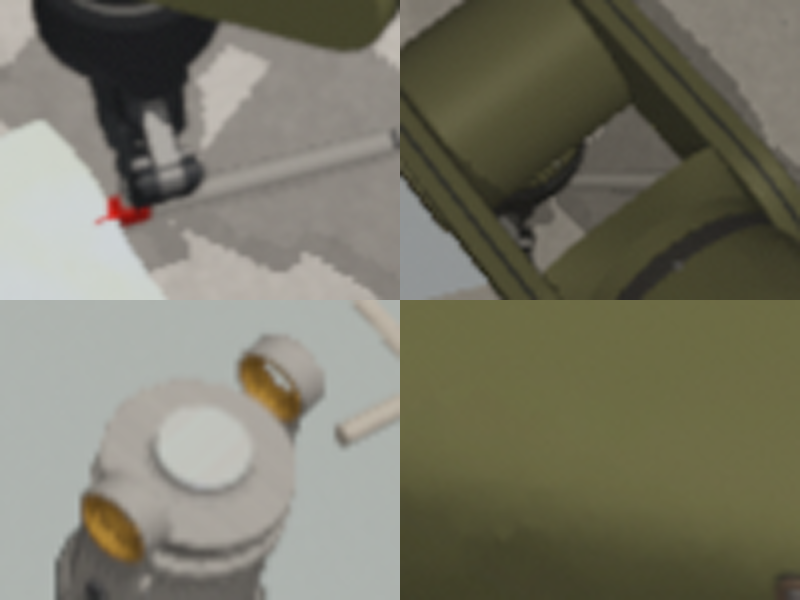

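play_rows(translation=[[0,0.5,-0.3],[1,0.5,-0.3],[2,0.5,-0.3],[2,0.5,-0.3]], rotation=[[0,0.3,0.4],[0,0.3,0.4],[0,0.3,0.4],[0,0.3,0.4]], fingers=[0.3,0.3,0.3,0.3])

```text
clock: 9.58
eef_pos: [0.4923, 0.4268, 0.0348]
eef_rot: [2.198, 1.565, 0.585]
ft_force: [-1.7, -0.7, -0.6]
width: 0.0298
```

```bash
python3 - <<'E'
from h import *
o=get_obs();p=np.array(o["eef_pos"]);print(np.round(p,4),np.round(o["ft_force"],1),np.round(o["ft_torque"],2),o["width"])
go((.491,.425,p[2]),-2.4)
E
```

```text
[0.4923 0.4268 0.0348] [-1.7 -0.7 -0.6] [-0.01  0.03  0.01] 0.029845140797379533
t [-0.   -0.13  0.19] rot [-0.  -0.2 -0.3] rows 1.0
```

play_rows(translation=[[0.4,-0.1,0.1],[0.8,-0.1,0.1],[0.8,-0.1,0.1]], rotation=[[0,0,0],[0,0,0],[0,0,0]], fingers=[0.3,0.3,0.3])

```text
clock: 9.83
eef_pos: [0.4915, 0.4262, 0.0273]
eef_rot: [2.204, 1.564, 0.591]
ft_force: [0.0, -0.4, -0.1]
width: 0.03
```

```bash
python3 - <<'E'
from h import *
o=get_obs();p=np.array(o["eef_pos"]);print(np.round(p,4),np.round(o["ft_force"],1),np.round(o["ft_torque"],2),o["width"])
s=snapshot("side")[:,:,::-1].copy();cv2.imwrite("pics/s11.png",s)
for z in(0,.01,.02,.03): print(z,proj("side",[[.4755,.427,z],[.4755,.416,z]]).round(1).tolist())
cv2.imwrite("pics/c9.png",crop(s,270,260,100,75,7))
E
```

```text
[0.4915 0.4262 0.0273] [ 0.  -0.4 -0.1] [-0.03 -0.03 -0.09] 0.029988286967081754
0 [[306.9, 316.5], [312.7, 314.9]]
0.01 [[306.9, 314.2], [312.7, 312.5]]
0.02 [[306.8, 311.8], [312.7, 310.1]]
0.03 [[306.7, 309.4], [312.7, 307.6]]
```

View pics/c9.png

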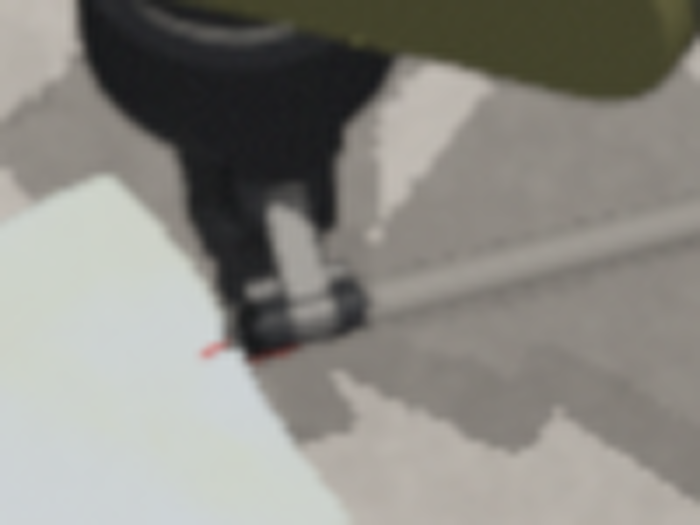

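play_rows(translation=[[0,0,-0.8],[0.5,0,-0.8],[1.0,0,-0.8],[1.4,0,-0.8],[1.4,0,-0.8]], rotation=[[0,0,0],[0,0,0],[0,0,0],[0,0,0],[0,0,0]], fingers=[0.3,0.3,0.3,0.3,0.3])

```text
clock: 10.3
eef_pos: [0.4918, 0.4341, 0.0129]
eef_rot: [2.193, 1.565, 0.58]
ft_force: [0.5, 0.5, -0.4]
width: 0.03
```

play_rows(translation=[[0.4,0,0],[0.8,0,0],[0.8,0,0]], rotation=[[0,0,0],[0,0,0],[0,0,0]], fingers=[0.3,0.3,0.3])

```text
clock: 10.55
eef_pos: [0.4922, 0.4342, 0.0054]
eef_rot: [2.204, 1.564, 0.591]
ft_force: [-1.3, 0.6, -0.8]
width: 0.0297
```

play_rows(translation=[[0.4,0,0],[0.8,0,0],[1.2,0,0],[1.2,0,0]], rotation=[[0,0,0],[0,0,0],[0,0,0],[0,0,0]], fingers=[0.3,0.3,0.3,0.3])

```text
clock: 10.88
eef_pos: [0.4921, 0.4342, -0.0067]
eef_rot: [2.203, 1.564, 0.59]
ft_force: [-0.3, 0.4, 0.0]
width: 0.0298
```

```bash
python3 - <<'E'
from h import *
o=get_obs();p=np.array(o["eef_pos"]);print(np.round(p,4),np.round(o["ft_force"],1),np.round(o["ft_torque"],2),o["width"])
s=snapshot("side")[:,:,::-1].copy();cv2.imwrite("pics/s12.png",s)
cv2.imwrite("pics/c10.png",crop(s,270,265,100,65,7))
E
```

```text
[ 0.4921  0.4342 -0.0067] [-0.3  0.4  0. ] [ 0.01 -0.   -0.03] 0.029763468037207138
```

View pics/c10.png

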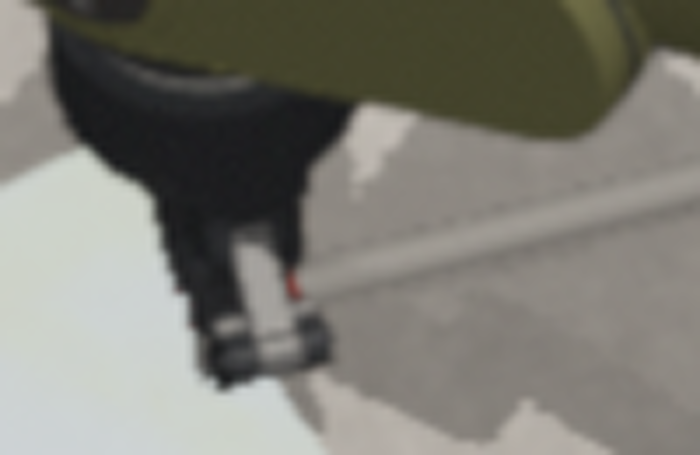

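The finger is in front of the grip, the shoulder is just visible to its right at side (312,306), and the tips are still about 14 mm up. I've now used all 12 views, so from here I work from numbers.

play_rows(translation=[[0.4,0,0],[0.7,0,0],[0.7,0,0]], rotation=[[0,0,0],[0,0,0],[0,0,0]], fingers=[0.3,0.3,0.3])

```text
clock: 11.18
eef_pos: [0.4924, 0.4345, -0.0133]
eef_rot: [2.211, 1.563, 0.598]
ft_force: [0.1, -0.1, -0.7]
width: 0.0301
```

play_rows(translation=[[0.1,0,0],[0.1,0,0],[0.1,0,0],[0.1,0,0],[0.1,0,0],[0.1,0,0]], rotation=[[0,0,0],[0,0,0],[0,0,0],[0,0,0],[0,0,0],[0,0,0]], fingers=[1,1,1,1,1,1], force=60)

```text
clock: 11.68
eef_pos: [0.4929, 0.4349, -0.0134]
eef_rot: [2.219, 1.562, 0.606]
ft_force: [0.6, 0.5, -0.5]
width: 0.0098
```

play_rows(translation=[[-0.5,0,0],[-1.5,0,0],[-3,0,0],[-3,0,0]], rotation=[[0,0,0],[0,0,0],[0,0,0],[0,0,0]], fingers=[1,1,1,1])

```text
clock: 12.02
eef_pos: [0.4949, 0.4364, 0.0212]
eef_rot: [2.234, 1.555, 0.621]
ft_force: [1.0, 1.7, -0.0]
width: 0.0101
```

```bash
cat >> h.py <<'E'
def bar(name,save=True):
    out={}
    for c in("side","top"):
        im=snapshot(c)[:,:,::-1].copy(); cv2.imwrite(f"pics/{name}_{c}.png",im)
        for d in trace(c,"bar")[:3]:
            ys,xs=np.nonzero(d["pixels"]); j=xs>=xs.max()-1
            print(c,"bar",round(d["p"],2),np.round(d["location"],1),len(xs),"left",xs.min(),ys[xs==xs.min()].mean().round(1),"right",xs.max(),ys[j].mean().round(1))
        for q in("bar_nose","bar_grip"):
            print(c,q,[(round(d["p"],2),np.round(d["location"],1).tolist()) for d in look_for(c,q)][:3])
E
python3 - <<'E'
from h import *
o=get_obs();p=np.array(o["eef_pos"]);print(np.round(p,4),np.round(o["ft_force"],2),np.round(o["ft_torque"],2),o["width"])
bar("lift")
E
```

```text
[0.4949 0.4364 0.0212] [ 1.05  1.67 -0.05] [ 0.1  -0.04  0.05] 0.010050987836838622
side bar 0.71 [173.6 346.3] 639 left 124 333.5 right 212 355.8
side bar 0.6 [341.6 289.2] 481 left 289 299.5 right 378 279.3
side bar_nose [(0.69, [171.6, 348.5]), (0.65, [342.6, 287.0])]
side bar_grip [(0.92, [174.6, 346.0]), (0.6, [343.3, 286.5])]
top bar 0.59 [202.9 288.3] 328 left 175 271.0 right 234 306.2
top bar_nose [(0.69, [203.2, 286.1])]
top bar_grip [(0.61, [196.8, 279.5]), (0.57, [336.7, 286.9])]
```

The lift worked: the bar came up with the gripper, its nose moving from side row 288.5 to 279.3. Next, hover in line with the bores.

```bash
python3 - <<'E'
from h import *
T,p=go((.495,.436,.0826),-2.4); T,p=go((.4224,.3735,.0826),26.1,T,p)
print(proj("side",[.487,.2845,.0406]))
T,p=go((.4224,.3735,.0826),26.1)
E
```

```text
t [-6.67  0.31 -0.21] rot [-0.  -0.3 -0.3] rows 2.0
t [ 0.   -6.99  6.55] rot [-28.5   0.    0. ] rows 4.0
[[379.91587845 279.29196656]]
t [-6.74 -6.68  6.34] rot [-28.5  -0.2  -0.4] rows 4.0
```

play_rows(translation=[[-3.5,0,0],[-6.7,0,0],[-6.7,-2,2],[-6.7,-6.7,6.3],[-6.7,-6.7,6.3],[-6.7,-6.7,6.3],[-6.7,-6.7,6.3],[-6.7,-6.7,6.3],[-6.7,-6.7,6.3]], rotation=[[0,-0.2,-0.4],[0,-0.2,-0.4],[-7,-0.2,-0.4],[-14,-0.2,-0.4],[-21,-0.2,-0.4],[-28.5,-0.2,-0.4],[-28.5,-0.2,-0.4],[-28.5,-0.2,-0.4],[-28.5,-0.2,-0.4]], fingers=[1,1,1,1,1,1,1,1,1])

```text
clock: 13.17
eef_pos: [0.4232, 0.3747, 0.083]
eef_rot: [1.444, 1.569, 0.326]
ft_force: [-0.1, 0.5, -0.6]
width: 0.0104
```

```bash
python3 - <<'E'
from h import *
o=get_obs();p=np.array(o["eef_pos"]);print(np.round(p,4),np.round(o["ft_force"],2),np.round(o["ft_torque"],2),o["width"])
R=Ro.from_euler("xyz",o["eef_rot"]).as_matrix();print("x",R[:,0].round(4),"z",R[:,2].round(4))
bar("hov")
nose=p-R[:,0]*.0194+R[:,2]*.1515; sh=p-R[:,0]*.0194+R[:,2]*.0215
print("pred nose",nose,proj("side",nose),proj("top",nose),"sh",proj("side",sh),proj("top",sh))
E
```

```text
[0.4232 0.3747 0.083 ] [-0.15  0.5  -0.57] [ 0.06  0.   -0.03] 0.010429140018149994
x [ 1.7e-03  6.0e-04 -1.0e+00] z [ 4.375e-01 -8.992e-01  2.000e-04]
side bar 0.95 [177.4 350.7] 584 left 125 333.5 right 212 356.3
side bar_nose [(0.61, [168.2, 348.1]), (0.46, [342.4, 306.5])]
side bar_grip [(0.75, [168.7, 343.2]), (0.67, [253.5, 241.6]), (0.53, [372.2, 283.3])]
top bar 0.74 [205.9 293.4] 367 left 176 271.0 right 232 305.6
top bar 0.57 [390.5 285.9] 52 left 385 288.5 right 396 284.3
top bar_nose [(0.8, [204.8, 289.0]), (0.67, [335.8, 204.6]), (0.47, [392.8, 287.1])]
top bar_grip [(0.75, [368.1, 205.9]), (0.6, [393.9, 286.1])]
pred nose [0.48942173 0.23841685 0.10244204] [[407.30114745 253.87433928]] [[398.23835061 282.86928231]] sh [[355.3537133  300.51340991]] [[345.28134284 309.81943193]]
```

```bash
cat >> h.py <<'E'
def shank(name,nose,sh,f0=.15,f1=1.0):
    """bright-bar profiles across the predicted axis: lateral offsets (px) along it, and tip"""
    for c in("side","top"):
        im=cv2.cvtColor(cv2.imread(f"pics/{name}_{c}.png"),cv2.COLOR_BGR2GRAY).astype(float)
        bg=cv2.cvtColor(cv2.imread(f"pics/{c}0.png"),cv2.COLOR_BGR2GRAY).astype(float)
        df=cv2.GaussianBlur(np.abs(im-bg),(0,0),.6)
        a=proj(c,sh)[0];b=proj(c,nose)[0];u=(b-a)/np.linalg.norm(b-a);n=np.array([-u[1],u[0]])
        L=np.linalg.norm(b-a); k=np.arange(-8,8.1,.5); res=[]
        for s in np.linspace(.3,1.1,33):
            q=a+u*s*L; m=(q+n*k[:,None]).astype(np.float32)
            v=cv2.remap(im.astype(np.float32),m[:,:1],m[:,1:],1)[:,0]
            res.append((round(s,3),v[::2].astype(int).tolist()))
        print(c,"u",u.round(3),"n",n.round(3),"L",L.round(1))
        for r in res[::2]: print(r[0],*["%4d"%x for x in r[1]])
E
python3 - <<'E'
from h import *
o=get_obs();p=np.array(o["eef_pos"]);R=Ro.from_euler("xyz",o["eef_rot"]).as_matrix()
nose=p-R[:,0]*.0194+R[:,2]*.1515; sh=p-R[:,0]*.0194+R[:,2]*.0215
shank("hov",nose,sh)
E
```

```text
side u [ 0.742 -0.67 ] n [0.67  0.742] L 69.8
0.3   27   27   27   26   27   26   26   43   70  111  116  115  118  126  133  133  133
0.35   29   27   26   26   27   45  101  166  184  182  165  142  134  135  135  134  133
0.4   60   54   47   41   64  128  177  191  191  183  164  143  133  132  133  134  133
0.45   62   62   63   64   63   73   92  117  147  161  156  138  132  133  135  136  136
0.5   62   62   62   62   62   62   63   62   62   62   63   67   77   89  109  121  132
0.55   62   62   62   63   62   63   63   62   62   62   62   63   63   62   62   63   63
0.6   62   62   62   62   62   62   63   63   63   62   62   62   62   63   62   62   62
0.65   62   62   62   62   62   62   62   62   63   63   62   62   62   63   62   62   62
0.7   63   63   63   62   63   63   63   63   62   62   62   62   62   62   62   62   63
0.75   63   63   62   63   62   62   63   63   63   63   62   62   62   62   62   61   62
0.8   63   62   63   62   62   62   62   62   62   62   62   62   62   62   62   62   62
0.85   63   63   63   63   63   63   62   62   62   63   62   62   63 
[... 1332 characters left out ...]
  91   90   89   86   90  101  103   94   85   79   77   75   74   73   74
0.8   98   92   91   91   88   92  105  116  117  104   87   91  104  115  126  128  127
0.85   98   91   90   90   98  101  115  132  143  133  127  136  139  140  140  141  141
0.9  113  112  122  133  141  135  101   98   90   92  103  133  141  141  142  141  141
0.95  141  141  141  142  142  128  117  120  128  122  118  133  140  141  141  141  141
1.0  142  141  141  141  141  141  140  139  133  137  141  141  141  141  141  141  141
1.05  141  140  140  141  141  141  141  141  141  141  141  141  141  141  141  141  141
1.1  141  141  141  141  141  141  141  141  141  141  141  141  141  141  141  141  141
```

Prediction and pictures agree to about 0.3 px across the axis. The groove and tip sit where expected at top (398,283), and the lateral offset from the bore line is about 0.7 mm. Starting the insertion.

play_rows(translation=[[0,0,1.5],[0,0,3],[0,0,4],[0,0,4.7],[0,0,4.7]], rotation=[[0,0,0],[0,0,0],[0,0,0],[0,0,0],[0,0,0]], fingers=[1,1,1,1,1])

```text
clock: 13.98
eef_pos: [0.4438, 0.3311, 0.0827]
eef_rot: [1.087, 1.57, -0.03]
ft_force: [0.4, -0.3, -0.5]
width: 0.0101
```

play_rows(translation=[[0,0,0.5],[0,0,1],[0,0,1.2],[0,0,1.2]], rotation=[[0,0,0],[0,0,0],[0,0,0],[0,0,0]], fingers=[1,1,1,1])

```text
clock: 14.32
eef_pos: [0.4486, 0.321, 0.0828]
eef_rot: [1.237, 1.57, 0.121]
ft_force: [0.2, 0.4, -0.5]
width: 0.0104
```

```bash
cat >> h.py <<'E'
def chk():
    o=get_obs();p=np.array(o["eef_pos"]);R=Ro.from_euler("xyz",o["eef_rot"]).as_matrix()
    nose=p-R[:,0]*.0194+R[:,2]*.1515; sh=nose-R[:,2]*.13
    a=np.radians(26.1);C=np.array([[np.cos(a),-np.sin(a),0],[np.sin(a),np.cos(a),0],[0,0,1]]);m=np.array([.5287,.1566,.102])
    print("nose in bore (mm)",(C.T@(nose-m)*1e3).round(1),"sh",(C.T@(sh-m)*1e3).round(1),"F tool",(R.T@o["ft_force"]).round(1),"M",np.round(o["ft_torque"],2),"w",round(o["width"],4),"t",o["clock"])
    return nose,sh
E
python3 - <<'E'
from h import *
chk()
E
```

```text
nose in bore (mm) [ 0.4 31.4  0.2] sh [  0.4 161.4   0.2] F tool [ 0.5  0.3 -0.3] M [ 0.07  0.05 -0.02] w 0.0104 t 14.3167
```

play_rows(translation=[[0,0,1],[0,0,2],[0,0,3],[0,0,4],[0,0,4.5],[0,0,4.5]], rotation=[[0,0,0],[0,0,0],[0,0,0],[0,0,0],[0,0,0],[0,0,0]], fingers=[1,1,1,1,1,1])

```text
clock: 14.82
eef_pos: [0.469, 0.2795, 0.0828]
eef_rot: [1.115, 1.57, -0.002]
ft_force: [0.4, -0.1, -1.7]
width: 0.0104
```

```bash
python3 - <<'E'
from h import *
n,s=chk()
bar("mid")
print(proj("top",n),proj("side",n))
E
```

```text
nose in bore (mm) [  0.2 -14.8   0.3] sh [  0.4 115.2   0.2] F tool [1.7 0.3 0.2] M [ 0.11  0.03 -0.01] w 0.0104 t 14.8167
side bar 0.84 [174.7 346.8] 702 left 124 333.5 right 212 356.0
side bar_nose [(0.79, [171.8, 350.0])]
side bar_grip [(0.82, [172.0, 346.0]), (0.62, [385.7, 269.5])]
top bar 0.69 [205.1 288.5] 375 left 175 271.0 right 235 306.9
top bar_nose [(0.84, [200.4, 286.0])]
top bar_grip [(0.72, [204.2, 285.2])]
[[440.38747074 261.56462625]] [[445.77040408 219.30211974]]
```

play_rows(translation=[[0,0,0.8],[0,0,1.6],[0,0,2.4],[0,0,3],[0,0,3]], rotation=[[0,0,0],[0,0,0],[0,0,0],[0,0,0],[0,0,0]], fingers=[1,1,1,1,1])

```text
clock: 15.63
eef_pos: [0.4822, 0.2526, 0.0829]
eef_rot: [1.025, 1.569, -0.092]
ft_force: [-0.9, -0.3, 0.5]
width: 0.0101
```

```bash
python3 - <<'E'
from h import *
chk()
E
```

```text
nose in bore (mm) [  0.2 -44.8   0.4] sh [ 0.4 85.2  0.3] F tool [-0.5 -0.9 -0.1] M [0.05 0.02 0.03] w 0.0101 t 15.6333
```

play_rows(translation=[[0,0,0.8],[0,0,1.6],[0,0,2.3],[0,0,2.8],[0,0,2.8],[0,0,2.8]], rotation=[[0,0,0],[0,0,0],[0,0,0],[0,0,0],[0,0,0],[0,0,0]], fingers=[1,1,1,1,1,1])

```text
clock: 16.13
eef_pos: [0.494, 0.2284, 0.0828]
eef_rot: [1.376, 1.57, 0.26]
ft_force: [0.1, 1.0, -0.5]
width: 0.0103
```

```bash
python3 - <<'E'
from h import *
n,s=chk()
bar("end")
u=(n-s)/np.linalg.norm(n-s)
for c in("top","side"):
    im=cv2.cvtColor(cv2.imread(f"pics/end_{c}.png"),cv2.COLOR_BGR2GRAY).astype(np.float32)
    bg=cv2.cvtColor(cv2.imread(f"pics/{c}0.png"),cv2.COLOR_BGR2GRAY).astype(np.float32)
    a,b=proj(c,n)[0],proj(c,n-u*.03)[0]; v=(a-b)/np.linalg.norm(a-b); w=np.array([-v[1],v[0]])
    print(c,"nose px",a)
    for dist in range(-24,11,2):   # mm beyond predicted nose
        q=proj(c,n+u*dist*1e-3)[0]; m=(q+w*np.arange(-6,7)[:,None]).astype(np.float32)
        f=lambda I:" ".join("%3d"%x for x in cv2.remap(I,m[:,:1],m[:,1:],1)[:,0])
        print("%4d"%dist,f(im)," |",f(bg))
E
```

```text
nose in bore (mm) [  0.3 -71.7   0.2] sh [ 0.4 58.3  0.2] F tool [ 0.5  0.5 -0.9] M [0.03 0.05 0.03] w 0.0103 t 16.1333
side bar 0.84 [175.5 348.8] 656 left 126 334.0 right 212 356.3
side bar 0.53 [445.6 224. ] 152 left 403 254.0 right 455 213.8
side bar_nose [(0.75, [174.3, 348.0]), (0.56, [444.6, 218.8]), (0.19, [450.0, 229.0])]
side bar_grip [(0.87, [168.8, 344.8]), (0.71, [447.9, 218.8])]
top bar 0.85 [204.4 291.8] 385 left 175 271.0 right 234 306.0
top bar_nose [(0.75, [205.1, 292.7])]
top bar_grip [(0.66, [209.1, 291.3])]
top nose px [462.67458111 250.07115316]
 -24  86  87  86  85  84  83  81  80  79  78  77  76  75  | 101 101 111 119 125 128 130 130 129 125 121 115 106
 -22  86  86  86  86  84  83  82  80  79  78  77  76  75  | 110 101 112 118 124 127 129 130 129 127 123 117 109
 -20  85  86  86  86  84  83  82  80  79  78  76  76  75  | 121 115 119 122 124 125 126 129 129 128 126 120 118
 -18  85  86  86  86  84  83  82  80  79  78  77  76  75  | 130 128 130 129 129 127 128 129 130 131 131 128 127
 -16  85  86  86  86  85  83  82  81  79  78  76  76  75  | 134 134 134 135 13
[... 2846 characters left out ...]
 176 176 176 176 176 176 177
   0  53  53  52  52  53  52  52  52  53  52  52  52  53  | 176 176 176 176 176 176 176 176 177 177 176 177 177
   2  53  53  52  52  53  52  52  53  53  52  52  52  53  | 176 176 176 176 177 176 176 177 177 176 177 177 176
   4  53  53  53  52  52  52  53  53  53  52  52  52  52  | 176 176 176 176 176 177 176 177 176 176 176 176 176
   6  52  53  52  52  52  53  53  53  52  52  52  52  52  | 177 176 177 176 176 176 176 176 176 176 176 177 176
   8  53  53  52  52  53  53  53  52  52  52  52  52  52  | 176 176 177 176 176 176 176 176 176 176 177 177 176
  10  53  53  53  53  53  53  52  52  52  53  52  52  52  | 176 176 177 176 176 176 176 176 176 176 176 176 176
```

```bash
python3 - <<'E'
from h import *
n,s=chk(); o=get_obs(); print(np.abs(o["dq"]).max())
print(sign_off())
E
```

```text
nose in bore (mm) [  0.4 -71.1   0.3] sh [ 0.4 58.9  0.2] F tool [ 0.6 -0.6 -0.2] M [0.04 0.04 0.01] w 0.0104 t 16.5333
0.001783609758584038
the job is handed in; nothing more can be done
None
```

I pressed the lid home and passed the bar nose first through both bushings from the +y side. I handed in at 16.5 s with the bar still gripped and at rest; no verdict was reported.

**Last checks** (bar figures worked out from the arm's reported pose and the grasp geometry)
- **Nose:** about 71 mm beyond the middle on the far side, where at least 64 mm is needed.
- **Shoulder:** about 59 mm on the near side, where at least 49 mm is needed.
- **Alignment:** within about 0.5 mm of the estimated bore line.
- **Forces:** about 1 N or less when last read, with the bar held at a 60 N grip setting.
- **Lid:** it stopped hard at 40 N, its seam had closed in the picture, and the bar passed over the boss without contact.

**What disagreed or could not be seen**
- **Fingertips:** they sat about 37 mm higher relative to the TCP than the data says. Pictures and contact agreed on this, so I worked from the measured offset.
- **Grip width:** it reads 10 mm on the 12 mm grip.
- **Nose and groove:** the arm hides them in both cameras in the final pose. The groove standing clear is therefore calculated. The last sighting of nose and groove, just before insertion, matched the calculation to about 2 mm.
- **Pots, tray and tube:** I did not re-measure them at the end. No contact near them was felt. The grip's rear lay under a paper wipe, so the wipe may have been disturbed.

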